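# Lock the sample cell into the coffee moisture meter

### The job

Load the moisture meter on the cupping table: pick the sample cell with the two side lugs (not the plain can that looks like it), push it down into the meter's round collar with the lugs passing through the two gaps, and turn it clockwise (seen from above) until its grip bar lines up with the black mark on the meter, so that it stays locked under the collar when let go. Leave the plain can where it stands.

Things in the scene. Friction and masses are not known exactly. Their poses are not given: they have to be found in the camera images.
- cell_mid (a point): Centre (40 mm above the underside) of the loose sample cell: upright aluminium cylinder 54 mm across, 0.2 kg, steel cap at 46 mm, on it an upright black grip bar 44 long, 12 thick, 34 mm tall (46 to 80 mm above the underside). At the very bottom two opposite lugs, 16 wide, 8 tall, reach 40 mm from the axis. x axis: along the bar and through both lugs; z up. A half turn looks the same.
- well_mouth (a point): Centre of the collar's top face, 100 mm above the table, on the fixed meter (white box 200 x 190, top at 60 mm; grey collar 110 mm across, 90 inside). Bright tabs 8 mm thick reach in to 32 mm from the axis but for two gaps 64 degrees wide, on its +x and -x: lugs enter there, 5 mm and 15 degrees of play. A black spring plate 8 mm down bears the cell; 2 to 6 N more sink it, at most 22.
- lock_mark: Black rib 26 x 7 mm on the meter's top beside the collar. Origin: on the collar's axis at table height; x axis: out along the rib, 65 degrees clockwise from well_mouth's +x. The cell turns clockwise only, with its underside over 16 mm below the collar's top (23 is good), to a stop at 75 degrees. Let go turned, it springs up to 16 mm below, held by the tabs; unturned, to 8 mm.
- plain_can_mid (a point): Centre (40 mm above the underside) of the look-alike: a loose can of the same aluminium, cap, grip bar and size as the sample cell, but without side lugs. It is not to be used.
Things that resemble listed ones, but are neither listed nor needed, are in the scene too. What is shaped like the part that bears cell_mid but green, purple or yellow is not meant.

How it is judged (in metres and radians):
At the end, for the whole second after the job is handed in: The sample cell stands upright (within 10 degrees) in the collar, within 12 mm of its axis, its lugs held down under the tabs (its centre less than 29 mm above the collar's top; about 24 mm when locked), and its grip bar within 17 degrees of the lock mark's direction (horizontal distance between cell_mid and well_mouth below 0.012 m and z of cell_mid in the frame of well_mouth below 0.029 m and angle between cell_mid's own z axis and vertical below 0.17 rad and angle between the x axis of cell_mid and the x axis of lock_mark, either way round below 0.31 rad and distance of cell_mid from where it was at the start of the episode above 0.1 m); the robot touches nothing.
It fails at once if the plain can is moved by more than 40 mm or tipped over (distance of plain_can_mid from where it was at the start of the episode above 0.04 m or angle between plain_can_mid's own z axis and vertical above 0.5 rad).
It also fails if it takes over 43 s, if anything falls off the work surface, if the arm or the gripper's body presses on something with over 40 N, if the wrist force passes 120 N, or if a joint passes its speed limit or range.

### The arm

A 6-joint arm with a two-finger parallel gripper is mounted at the origin on the work surface. World frame = base frame: x ahead of the robot, y to its left, z up, the work surface at z = 0. Lengths are in m, angles in degrees, forces in N, time in s.
With the tool pointing down it reaches from about 0.3 to 0.75 m from the base axis. Payload 8.5 kg.
Tool frame: the origin (TCP) lies on the centre line of the jaws, within the pads' length; the fingertips stand 17 mm ahead of it and the grasp point (between the pads) lies 2 mm behind it (env.tcp_to_tips is the distance from the TCP to the fingertips, in m); z points along the fingers, y is the line along which they close (so a half turn about z gives the same grasp; the last joint's range is limited). The gripper opens to 85 mm and grips with 20 to 120 N. Pads are 22 mm wide; open, the fingers measure 114 mm over their backs; the gripper's body (76 mm by 85 mm) begins 54 mm behind the grasp point. The pads swing forward as they close: fully open they stand 13 mm farther back than shut.
Start: joints at [-83.669, 21.807, 74.336, -0, 83.858, -12.336], TCP at [0.176, -0.521, 0.248] pointing down, gripper open.
Joint ranges: [-178.18, 178.18], [-50.72, 133.34], [12.68, 142.11], [-81.47, 261.47], [9.98, 163.14], [-165.26, 165.26]. Speed limits (degrees/s): [136.94, 136.94, 180, 180, 180, 180].

### API

Orientations are given as a 3x3 rotation matrix whose columns are the frame's x, y, z axes.
In Python, from rig import env gives the robot as it stands. The module is installed in compiled form; this text tells all that it offers.
- The arm moves only by the shell command python3 -m pendant 'ROWS' [FORCE]. ROWS is JSON, a list of rows, each a list of 7 numbers: the opening, from 0 (shut) to 1 (fully open), then the shift along the tool's x, y, z in m, then the turn, a rotation vector about the tool's x, y, z in rad. A call has 1 to 5 rows; each row is the pose to reach, as a shift and turn from the pose commanded when the call began, along the tool's axes at that moment; what a row does not reach only later rows make up. A row lasts 1/8 s, in which the tool goes at most 62.5 mm and 10.7 degrees, less where a joint would pass 70% of its speed; a pose out of reach is approached as far as the arm can. A call with a gripper value outside its range is refused whole. The fingers move at their own pace and stop on an object; FORCE is the grip in N (left out, the last holds). Time passes only in rows, so rows that repeat a pose let the fingers close. It gives the time, the measured TCP pose, the force, the opening and the grip force at its end, in the units of the state.
- env.observe(): the state, without advancing time (a new reading comes with each control period).
- env.get_image(name): name is "scene" or "top" or "wrist"; returns a dict with "image" (480x640x3 uint8, blue, green, red), "fx", "fy", "cx", "cy" (pixels), "pose" (4x4, takes a point from camera to world coordinates). Camera axes: x right, y up, looking along -z (the intrinsics and any distortion apply to the point x, -y, -z); pixel columns grow to the right and rows downward; lengths in m; the calibration is good to about 2 mm. The wrist camera is an equidistant fisheye: a pixel r from the principal point sees the ray r / f radians off the axis. A picture is of the moment at which its call begins. There is no depth.
- env.close_job(): hands the job in; it is judged then, once.
Trained networks look in the newest picture that a camera, given by its name, has taken for a name from the list of things; names that differ only in an ending like _2 or _b are one class to them, and where a whole thing is asked for, a point or a joint stands for the part that bears it (a point fixed in the world has none). Each returns a list of dicts, best first, with "conf" (0 to 1); they miss things now and then, are a little off and sometimes report something else, mostly with a low value. They report only what shows in the picture. A call takes as long as a camera call. They do not tell look-alikes from the thing itself.
- env.find_in(camera, thing): "bbox" ([centre column, centre row, width, height] in pixels, round what is visible of it).
- env.trace(camera, thing): "mask" (480x640 bool, what is visible of it) and "bbox" ([centre column, centre row, width, height] in pixels, round what is visible of it).
- env.tip_of(camera, thing): "centre" ([column, row] in pixels: a listed point, or the origin of a listed thing).
The state is a dict: "time_s": time; "q": joint angles; "qvel": joint speeds; "joint_efforts": joint torques, N m; "position": TCP position; "tool_rot": TCP orientation; "ft_force": force on the tool from outside, world axes, zero at the start; "wrist_torque": the same for the moment, N m; "grip_width": finger opening in m; "gripper_force": force on a finger pad.
Only numpy, scipy, OpenCV 4.12 (cv2) and the standard library are available. Lean on these libraries where they do the work, as an engineer would, in place of code of your own. Each camera call takes 0.05 s, during which the arm holds its last target. There are 200 camera calls.

## Working session

There is one attempt and no reset: what is moved stays moved. The work goes in short steps, Python scripts to look and compute and a shell command to move; the robot and the scene stay as the last step left them, time stands still between calls to the robot, and variables do not carry over. Pictures are saved under pics/ and viewed, at most 10 in all, crops included, and the job is handed in when it is done.

```bash
mkdir -p pics; cat > h.py <<'E'
import numpy as np,cv2
from rig import env
def ray(im,u,v,fish=False):
    P=np.array(im["pose"]);x=(u-im["cx"])/im["fx"];y=(v-im["cy"])/im["fy"]
    if fish:
        r=np.hypot(x,y);s=np.sin(r)/r if r>1e-9 else 1;d=np.array([x*s,-y*s,-np.cos(r)])
    else: d=np.array([x,-y,-1.])
    return P[:3,3],P[:3,:3]@d
def at(im,u,v,z,fish=False):
    o,d=ray(im,u,v,fish);return o+d*(z-o[2])/d[2]
E
python3 - <<'E'
from h import *
for c in["scene","top"]:
    im=env.get_image(c);cv2.imwrite(f"pics/{c}0.png",im["image"])
    print(c,im["fx"],im["cx"],im["cy"],np.round(im["pose"],3).tolist(),[k for k in im])
    for t in["cell_mid","plain_can_mid","well_mouth","lock_mark"]:
        z={"well_mouth":.1,"lock_mark":0}.get(t,.04)
        for d in env.tip_of(c,t): print(t,round(d["conf"],2),np.round(d["centre"]),np.round(at(im,*d["centre"],z),3))
E
```

```text
scene 560.5145993875731 321.1357252766138 235.19406264938448 [[-0.588, -0.447, 0.674, 1.137], [0.809, -0.314, 0.497, 0.52], [-0.01, 0.837, 0.547, 0.643], [0.0, 0.0, 0.0, 1.0]] ['image', 'fx', 'fy', 'cx', 'cy', 'pose']
cell_mid 0.96 [315. 263.] [0.475 0.018 0.04 ]
cell_mid 0.88 [350. 231.] [0.349 0.01  0.04 ]
cell_mid 0.82 [193. 274.] [ 0.629 -0.14   0.04 ]
cell_mid 0.65 [272. 176.] [ 0.257 -0.271  0.04 ]
cell_mid 0.57 [270. 211.] [ 0.38  -0.171  0.04 ]
plain_can_mid 0.86 [260. 242.] [ 0.481 -0.112  0.04 ]
well_mouth 0.64 [413. 296.] [0.524 0.24  0.1  ]
lock_mark 0.62 [190. 269.] [ 0.587 -0.2    0.   ]
top 623.8011564358037 324.63536668228545 234.7835348338333 [[0.001, 1.0, -0.023, 0.416], [-1.0, 0.001, 0.019, 0.008], [0.019, 0.023, 1.0, 1.201], [0.0, 0.0, 0.0, 1.0]] ['image', 'fx', 'fy', 'cx', 'cy', 'pose']
cell_mid 0.95 [458. 325.] [ 0.275 -0.264  0.04 ]
cell_mid 0.88 [306. 218.] [0.474 0.02  0.04 ]
cell_mid 0.86 [386. 133.] [ 0.634 -0.131  0.04 ]
cell_mid 0.68 [311. 280.] [0.359 0.01  0.04 ]
plain_can_mid 0.65 [371. 207.] [ 0.495 -0.102  0.04 ]
well_mouth 0.74 [183. 184.] [0.529 0.235 0.1  ]
```

View pics/scene0.png

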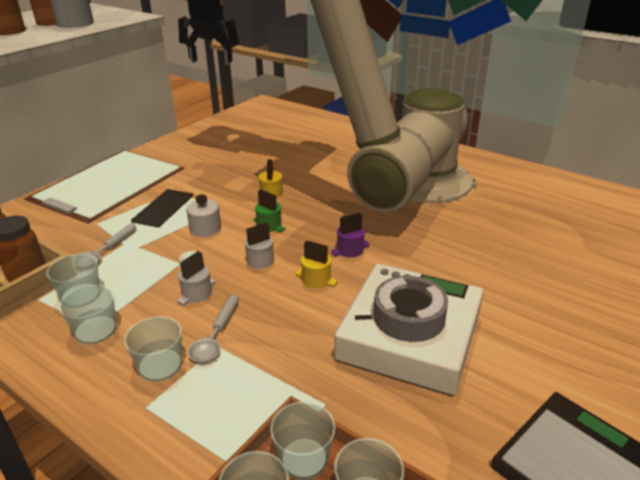

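View pics/top0.png

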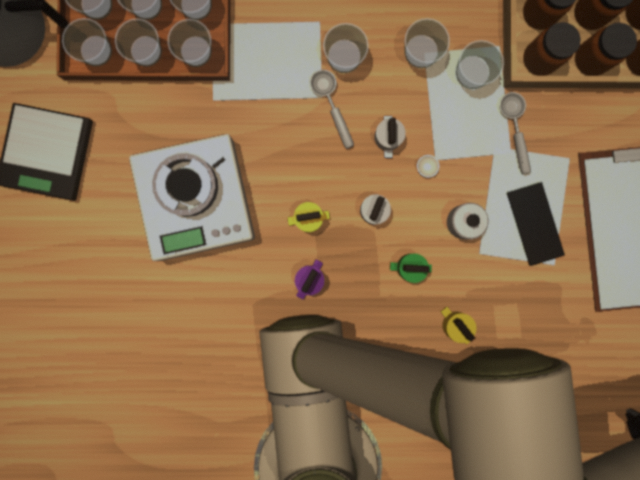

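The scene shows the possible mistakes (top-view pixels): grey at (390,133), grey at (376,209), knob jar at (468,221), and coloured yellow (308,218), green (413,268), purple (310,280) and yellow (460,327). The grey one at (390,133) shows lugs and (376,209) shows none. I'll check that in a close crop, along with the meter at (185,184), whose rib is at (218,162).

```bash
python3 - <<'E'
from h import *
t=cv2.imread("pics/top0.png");s=cv2.imread("pics/scene0.png")
f=lambda i,x,y,w:cv2.resize(i[y:y+w*3//4,x:x+w],(400,300),interpolation=cv2.INTER_CUBIC)
cv2.imwrite("pics/crop1.png",np.vstack([np.hstack([f(t,340,100,100),f(s,160,230,120)]),np.hstack([f(t,125,135,130),f(s,330,250,160)])]))
im=env.get_image("top")
g=im["image"].max(2)
for n,(x0,y0,x1,y1),z,th in[("bar",(375,112,402,150),.08,60),("canbar",(362,190,392,225),.08,60),("rib",(208,150,232,176),.065,60)]:
    m=(g[y0:y1,x0:x1]<th).astype(np.uint8)
    k,l,st,ce=cv2.connectedComponentsWithStats(m);i=1+np.argmax(st[1:,4])
    ys,xs=np.nonzero(l==i);P=np.array([at(im,x+x0,y+y0,z)[:2] for x,y in zip(xs,ys)])
    w,v=np.linalg.eigh(np.cov(P.T));d=v[:,1];print(n,len(xs),P.mean(0).round(4),np.degrees(np.arctan2(d[1],d[0])).round(1),np.sqrt(12*w).round(3))
for th in["well_mouth","cell_mid"]:
    for d in env.trace("top",th)[:5]:print(th,round(d["conf"],2),np.round(d["bbox"]))
E
```

```text
bar 162 [ 0.6288 -0.1357] 179.6 [0.012 0.043]
canbar 130 [ 0.4888 -0.1079] 158.0 [0.01 0.04]
rib 9 [0.5732 0.1791] 127.9 [0.002 0.019]
cell_mid 0.7 [389. 138.  29.  44.]
cell_mid 0.69 [313. 280.  28.  41.]
cell_mid 0.67 [309. 217.  45.  29.]
cell_mid 0.67 [412. 270.  37.  25.]
cell_mid 0.62 [458. 326.  31.  34.]
```

View pics/crop1.png

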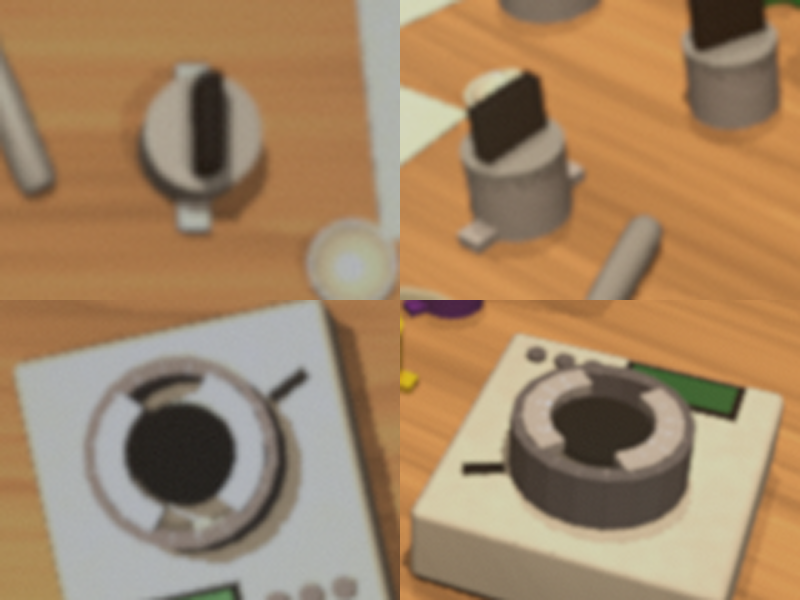

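The crop confirms it: the grey can at top-view (390,133) has two lugs, and the other at (376,209) has none, so it is the plain can. The collar gaps lie about 12° left of +x, and the rib points to about -53°.

```bash
cat >> h.py <<'E'
def go(p,yaw):
    """shift in tool axes & yaw turn about tool z to have TCP at p and tool y along world angle yaw"""
    s=env.observe();R=np.array(s["tool_rot"]);p0=np.array(s["position"])
    a=np.degrees(np.arctan2(R[1,1],R[0,1]));d=(yaw-a+90)%180-90
    print("t",round(s["time_s"],2),"pos",p0.round(4),"yaw",a.round(2),"q6",round(s["q"][5],1),"F",np.round(s["ft_force"],1),"w",round(s["grip_width"],4))
    print("shift tool",(R.T@(np.array(p)-p0)).round(4),"turn z rad",np.radians(-d).round(3),"z axis",R[:,2].round(3))
E
python3 -c "
from h import *
go([.629,-.136,.18],90);print(env.observe()['tool_rot'])"
```

```text
t 0.65 pos [ 0.176  -0.521   0.2483] yaw -71.33 q6 -12.3 F [0.9 0.4 0.5] w 0.0855
shift tool [ 0.5524 -0.2198  0.0683] turn z rad 0.326 z axis [-0.  0. -1.]
[[ 9.47390955e-01  3.20078705e-01 -2.22410187e-05]
 [ 3.20078705e-01 -9.47390954e-01  4.26640444e-05]
 [-7.41508791e-06 -4.75384063e-05 -9.99999999e-01]]
```

```bash
python3 -m pendant '[[1,0.06,-0.02,0,0,0,-0.18],[1,0.12,-0.05,0,0,0,-0.36],[1,0.17,-0.07,0,0,0,-0.54],[1,0.22,-0.09,0,0,0,-0.72],[1,0.28,-0.11,0,0,0,-0.9]]'
python3 -c "
from h import *
go([.60,-.136,.20],90)"
```

```text
time_s: 1.27
position: [0.4066, -0.3265, 0.2486]
tool_rot: [[0.333, 0.943, 0.0], [0.943, -0.333, -0.001], [-0.0, 0.0, -1.0]]
ft_force: [1.5, -0.6, -0.0]
grip_width: 0.0852
gripper_force: 0.0
t 1.27 pos [ 0.4066 -0.3265  0.2486] yaw -19.47 q6 -32.3 F [ 1.5 -0.6 -0. ] w 0.0852
shift tool [0.2441 0.1188 0.0485] turn z rad 1.231 z axis [ 0.    -0.001 -1.   ]
```

```bash
python3 -m pendant '[[1,0.05,0.025,0.01,0,0,-0.18],[1,0.1,0.05,0.02,0,0,-0.36],[1,0.15,0.07,0.03,0,0,-0.54],[1,0.2,0.1,0.04,0,0,-0.72],[1,0.244,0.119,0.04,0,0,-0.9]]' >/dev/null
python3 -c "
from h import *
go([.60,-.136,.20],90)"
```

```text
t 1.9 pos [ 0.6012 -0.1366  0.2074] yaw 32.17 q6 -56.0 F [-0.4 -1.3  0. ] w 0.0852
shift tool [ 0.0011 -0.0007  0.0074] turn z rad -1.009 z axis [-0.001  0.001 -1.   ]
```

```bash
python3 -m pendant '[[1,0,0,0,0,0,-0.18],[1,0,0,0,0,0,-0.36],[1,0,0,0,0,0,-0.54],[1,0,0,0,0,0,-0.72],[1,0,0,0,0,0,-0.9]]' >/dev/null
python3 -m pendant '[[1,0,0,0,0,0,-0.11],[1,0,0,0,0,0,-0.11]]' >/dev/null
python3 - <<'E'
from h import *
im=env.get_image("wrist");cv2.imwrite("pics/w1.png",im["image"])
print(im["fx"],np.round(im["pose"],3).tolist())
for d in env.tip_of("wrist","cell_mid"):print(round(d["conf"],2),np.round(d["centre"]),at(im,*d["centre"],.04,True).round(4))
go([.629,-.136,.067],90)
E
```

```text
371.64829954431775 [[0.008, -0.95, -0.313, 0.52], [1.0, 0.007, 0.004, -0.139], [-0.001, -0.313, 0.95, 0.333], [0.0, 0.0, 0.0, 1.0]]
0.94 [502.  81.] [0.4772 0.0191 0.04  ]
0.73 [321. 258.] [ 0.6332 -0.1344  0.04  ]
t 2.88 pos [ 0.6    -0.1383  0.2083] yaw 89.53 q6 -113.5 F [-0.2 -0.2  0.2] w 0.0856
shift tool [-0.029   0.0025  0.1413] turn z rad -0.008 z axis [-0.  0. -1.]
```

View pics/w1.png

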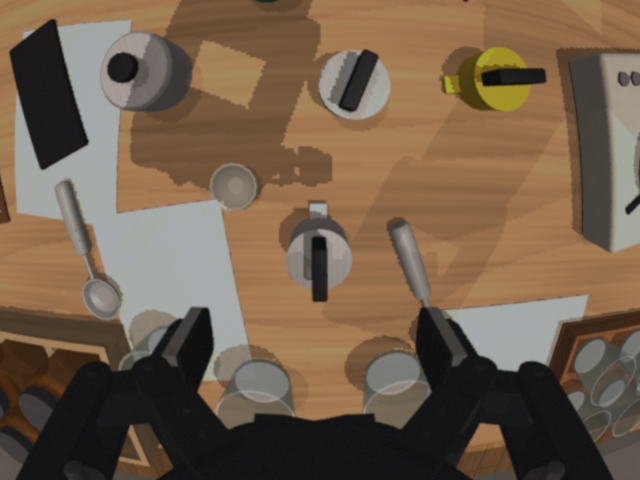

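```bash
python3 -m pendant '[[1,-0.031,0.003,0.02,0,0,-0.008],[1,-0.031,0.003,0.06,0,0,-0.008],[1,-0.031,0.003,0.1,0,0,-0.008],[1,-0.031,0.003,0.138,0,0,-0.008],[1,-0.031,0.003,0.138,0,0,-0.008]]' >/dev/null
python3 -m pendant '[[0,0,0,0,0,0,0],[0,0,0,0,0,0,0],[0,0,0,0,0,0,0],[0,0,0,0,0,0,0],[0,0,0,0,0,0,0]]' 60
python3 -m pendant '[[0,0,0,0,0,0,0],[0,0,0,0,0,0,0],[0,0,0,0,0,0,0]]' 60
```

```text
time_s: 4.12
position: [0.6312, -0.1355, 0.0709]
tool_rot: [[-1.0, -0.002, 0.001], [-0.002, 1.0, -0.0], [-0.001, -0.0, -1.0]]
ft_force: [-0.9, 0.9, 3.2]
grip_width: 0.0109
gripper_force: 62.6
time_s: 4.5
position: [0.6312, -0.1355, 0.0709]
tool_rot: [[-1.0, -0.002, 0.001], [-0.002, 1.0, -0.0], [-0.001, -0.0, -1.0]]
ft_force: [-0.8, 0.7, 5.6]
grip_width: 0.0109
gripper_force: 62.9
```

```bash
python3 -m pendant '[[0,0,0,-0.02,0,0,0],[0,0,0,-0.05,0,0,0],[0,0,0,-0.09,0,0,0],[0,0,0,-0.13,0,0,0],[0,0,0,-0.14,0,0,0]]' 90
python3 -m pendant '[[0,0.02,0.05,0,0,0,-0.05],[0,0.03,0.1,0,0,0,-0.1],[0,0.04,0.15,0,0,0,-0.15],[0,0.06,0.2,0,0,0,-0.2],[0,0.07,0.25,0,0,0,-0.21]]' >/dev/null
python3 - <<'E'
from h import *
go([.529,.235,.21],102)
for c in["top","scene"]:
    im=env.get_image(c);cv2.imwrite(f"pics/{c}2.png",im["image"])
    for t in ["well_mouth","lock_mark"]:
        for d in env.tip_of(c,t):print(c,t,round(d["conf"],2),np.round(d["centre"]),at(im,*d["centre"],.1 if t[0]=="w" else 0).round(4))
im=env.get_image("wrist");cv2.imwrite("pics/w2.png",im["image"])
for t in ["well_mouth","lock_mark","cell_mid"]:
    for d in env.tip_of("wrist",t):print(t,round(d["conf"],2),np.round(d["centre"]),at(im,*d["centre"],.1 if t[0]=="w" else 0,True).round(4))
E
```

```text
time_s: 5.12
position: [0.6315, -0.1356, 0.2122]
tool_rot: [[-1.0, -0.002, 0.003], [-0.002, 1.0, -0.001], [-0.003, -0.001, -1.0]]
ft_force: [0.7, 1.1, -2.9]
grip_width: 0.0104
gripper_force: 88.0
t 5.75 pos [0.5589 0.1159 0.2084] yaw 102.19 q6 -102.4 F [ 1.2 -0.  -2.2] w 0.0104
shift tool [ 0.0041  0.1227 -0.0015] turn z rad 0.003 z axis [-0.003  0.    -1.   ]
top well_mouth 0.88 [184. 186.] [0.5262 0.2339 0.1   ]
scene well_mouth 0.55 [412. 296.] [0.5256 0.2383 0.1   ]
well_mouth 0.76 [494. 239.] [0.5301 0.2378 0.1   ]
cell_mid 0.68 [220.  95.] [0.4734 0.0069 0.    ]
```

View pics/w2.png

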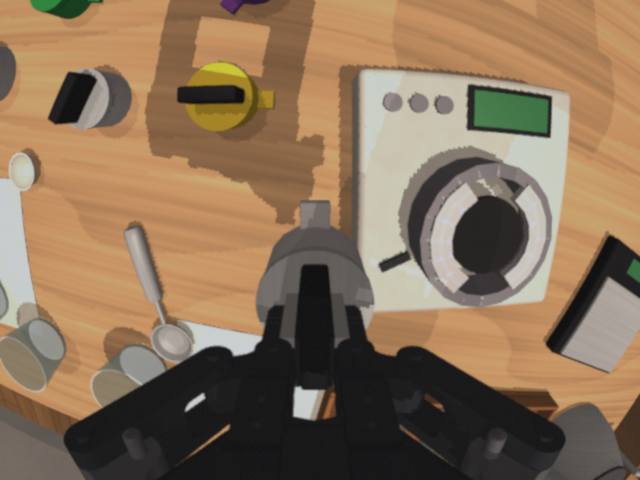

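```bash
cat > fit.py <<'E'
from h import *
from scipy.optimize import least_squares
def fit(c,c0=(.527,.237)):
    im=env.get_image(c);f=c=="wrist";e=cv2.Canny(im["image"],40,110);ys,xs=np.nonzero(e)
    P=np.array([at(im,x+.0,y+.0,.1,f)[:2] for x,y in zip(xs,ys)]);P=P[np.hypot(*(P-c0).T)<.08]
    for r in(.055,.045):
        best=(0,)
        for dx in np.arange(-.01,.0101,.001):
            for dy in np.arange(-.01,.0101,.001):
                d=np.abs(np.hypot(*(P-c0-[dx,dy]).T)-r);n=np.exp(-(d/.001)**2).sum()
                if n>best[0]:best=(n,dx,dy)
        s=least_squares(lambda v:np.tanh((np.hypot(*(P-v).T)-r)/.0015),np.add(c0,best[1:]))
        print(c,r,best[0].round(),np.round(s.x,4))
    g=im["image"].max(2);a=np.array([at(im,x,y,.064,f)[:2] for y,x in zip(*np.nonzero(g<50))])
    q=a-c0;k=(np.hypot(*q.T)>.058)&(np.hypot(*q.T)<.095)&(np.abs((np.degrees(np.arctan2(q[:,1],q[:,0]))+53+180)%360-180)<15)
    Q=a[k];w,v=np.linalg.eigh(np.cov(Q.T));print("rib",len(Q),Q.mean(0).round(4),np.degrees(np.arctan2(v[1,1],v[0,1])).round(1),"from centre",np.degrees(np.arctan2(*(Q.mean(0)-c0)[::-1])).round(1))
if __name__=="__main__":
    for c in("wrist","top","scene"):
        try: fit(c)
        except Exception as e:print(c,e)
E
python3 fit.py
```

```text
wrist 0.055 404.0 [0.5302 0.2353]
wrist 0.045 197.0 [0.5307 0.2328]
rib 57 [0.5713 0.1784] 128.4 from centre -52.9
top 0.055 74.0 [0.5301 0.2354]
top 0.045 39.0 [0.5307 0.2394]
rib 38 [0.5668 0.1788] 80.9 from centre -55.6
scene 0.055 110.0 [0.5293 0.2384]
scene 0.045 66.0 [0.527  0.2415]
rib 13 [0.5733 0.1827] 125.3 from centre -49.5
```

```bash
python3 -m pendant '[[0,0.001,0.04,0,0,0,0.003],[0,0.002,0.08,0,0,0,0.003],[0,0.003,0.115,0,0,0,0.003],[0,0.003,0.123,0,0,0,0.003],[0,0.003,0.123,0,0,0,0.003]]' 
python3 - <<'E'
from h import *
go([.530,.2355,.185],102)
a=[]
for c in("scene","wrist","top"):
    i=env.get_image(c)["image"];a.append(i)
    im=env.get_image(c)
    for d in env.tip_of(c,"cell_mid"):
        p=at(im,*d["centre"],env.observe()["position"][2]-.031,c=="wrist");print(c,round(d["conf"],2),np.round(d["centre"]),p.round(4))
f=lambda i,x,y,w:cv2.resize(i[y:y+w*3//4,x:x+w],(400,300),interpolation=cv2.INTER_CUBIC)
cv2.imwrite("pics/m3.png",np.hstack([f(a[0],310,160,200),f(a[1],140,120,380)]))
E
```

```text
time_s: 7.02
position: [0.5317, 0.2338, 0.2103]
tool_rot: [[-0.978, -0.208, 0.0], [-0.208, 0.978, -0.0], [-0.0, -0.0, -1.0]]
ft_force: [0.3, 0.2, -2.3]
grip_width: 0.0105
gripper_force: 88.7
t 7.03 pos [0.5317 0.2338 0.2103] yaw 102.01 q6 -89.9 F [ 0.3  0.2 -2.3] w 0.0105
shift tool [0.0013 0.002  0.0253] turn z rad 0.0 z axis [ 0. -0. -1.]
scene 0.95 [316. 262.] [0.6263 0.1333 0.1793]
scene 0.91 [270. 175.] [ 0.4568 -0.0952  0.1793]
scene 0.88 [409. 253.] [0.531  0.2302 0.1793]
scene 0.87 [350. 232.] [0.5331 0.1294 0.1793]
scene 0.83 [265. 210.] [ 0.5573 -0.0208  0.1793]
wrist 0.85 [ 90. 115.] [0.4656 0.1102 0.1793]
top 0.97 [458. 325.] [ 0.2912 -0.2317  0.1794]
top 0.76 [415. 270.] [ 0.3823 -0.1612  0.1794]
top 0.73 [306. 216.] [0.4698 0.0182 0.1794]
top 0.65 [312. 278.] [0.369  0.0076 0.1794]
top 0.64 [173. 177.] [0.5337 0.2354 0.1794]
```

View pics/m3.png

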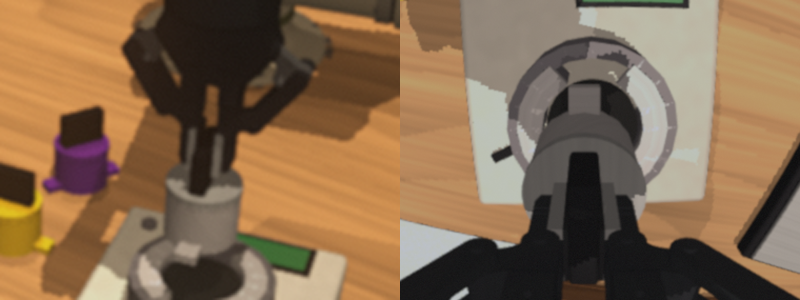

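The picture shows the cell upright, with its near lug (about 585,97 in the right half) over the collar's lit gap. I'll lower it now.

```bash
python3 -m pendant '[[0,0.001,0.002,0.01,0,0,0],[0,0.001,0.002,0.02,0,0,0],[0,0.001,0.002,0.031,0,0,0],[0,0.001,0.002,0.036,0,0,0],[0,0.001,0.002,0.041,0,0,0]]' 110
python3 -c "
from h import *
go([.530,.2355,.148],102)"
```

```text
time_s: 8.1
position: [0.5303, 0.2357, 0.169]
tool_rot: [[-0.978, -0.208, 0.0], [-0.208, 0.978, 0.0], [-0.0, -0.0, -1.0]]
ft_force: [-0.4, 0.3, -2.5]
grip_width: 0.0101
gripper_force: 110.6
t 8.1 pos [0.5303 0.2357 0.169 ] yaw 101.99 q6 -89.7 F [-0.4  0.3 -2.5] w 0.0101
shift tool [ 0.0004 -0.0002  0.021 ] turn z rad -0.0 z axis [ 0.  0. -1.]
```

Underside is 2 mm below the collar top with no contact.

```bash
python3 -m pendant '[[0,0,0,0.003,0,0,0],[0,0,0,0.006,0,0,0],[0,0,0,0.008,0,0,0],[0,0,0,0.01,0,0,0],[0,0,0,0.01,0,0,0]]'
```

```text
time_s: 8.72
position: [0.5303, 0.2358, 0.1595]
tool_rot: [[-0.978, -0.208, 0.0], [-0.208, 0.978, 0.0], [-0.0, 0.0, -1.0]]
ft_force: [-0.7, -0.4, 1.3]
grip_width: 0.0101
gripper_force: 111.4
```

```bash
python3 -m pendant '[[0,0,0,0.003,0,0,0],[0,0,0,0.006,0,0,0],[0,0,0,0.009,0,0,0],[0,0,0,0.0115,0,0,0],[0,0,0,0.0115,0,0,0]]' 120
```

```text
time_s: 9.35
position: [0.5304, 0.2358, 0.1479]
tool_rot: [[-0.978, -0.208, 0.0], [-0.208, 0.978, 0.0], [-0.0, 0.0, -1.0]]
ft_force: [-0.9, 0.7, 3.5]
grip_width: 0.0096
gripper_force: 118.1
```

```bash
python3 -m pendant '[[0,0,0,0,0,0,0.1],[0,0,0,0,0,0,0.22],[0,0,0,0,0,0,0.34],[0,0,0,0,0,0,0.46],[0,0,0,0,0,0,0.58]]'
python3 -c "
from h import *
go([.530,.2355,.148],37);print(env.observe()['wrist_torque'])"
```

```text
time_s: 9.98
position: [0.5306, 0.2356, 0.1481]
tool_rot: [[-0.931, 0.366, 0.001], [0.366, 0.931, -0.0], [-0.001, 0.0, -1.0]]
ft_force: [0.5, -1.3, 4.5]
grip_width: 0.0097
gripper_force: 118.1
t 9.97 pos [0.5306 0.2356 0.1481] yaw 68.53 q6 -56.2 F [ 0.5 -1.3  4.5] w 0.0097
shift tool [ 0.0006 -0.0003  0.0001] turn z rad 0.55 z axis [ 0.001 -0.    -1.   ]
[-0.18297921 -0.04450367  0.03945066]
```

```bash
python3 -m pendant '[[0,0,0,0,0,0,0.12],[0,0,0,0,0,0,0.24],[0,0,0,0,0,0,0.36],[0,0,0,0,0,0,0.48],[0,0,0,0,0,0,0.56]]'
python3 -m pendant '[[0,0,0,0,0,0,0],[0,0,0,-0.003,0,0,0],[0,0,0,-0.006,0,0,0],[0,0,0,-0.006,0,0,0]]'
python3 - <<'E'
from h import *
go([.530,.2355,.148],37);print(env.observe()['wrist_torque'])
a=[env.get_image(c)["image"] for c in("scene","wrist")]
f=lambda i,x,y,w:cv2.resize(i[y:y+w*3//4,x:x+w],(400,300),interpolation=cv2.INTER_CUBIC)
cv2.imwrite("pics/m4.png",np.hstack([f(a[0],310,190,200),f(a[1],140,120,380)]))
E
```

```text
time_s: 10.6
position: [0.5305, 0.2355, 0.148]
tool_rot: [[-0.595, 0.804, 0.001], [0.804, 0.595, -0.0], [-0.001, 0.0, -1.0]]
ft_force: [0.1, -0.8, 3.3]
grip_width: 0.01
gripper_force: 118.1
time_s: 11.1
position: [0.5304, 0.2357, 0.1541]
tool_rot: [[-0.598, 0.802, 0.001], [0.802, 0.598, -0.0], [-0.0, 0.0, -1.0]]
ft_force: [1.6, -1.2, 2.2]
grip_width: 0.0099
gripper_force: 117.9
t 11.1 pos [0.5304 0.2357 0.1541] yaw 36.7 q6 -24.4 F [ 1.6 -1.2  2.2] w 0.0099
shift tool [ 0.0001 -0.0004  0.0061] turn z rad -0.005 z axis [ 0.001 -0.    -1.   ]
[-0.30439423 -0.19719192  0.02849154]
```

View pics/m4.png

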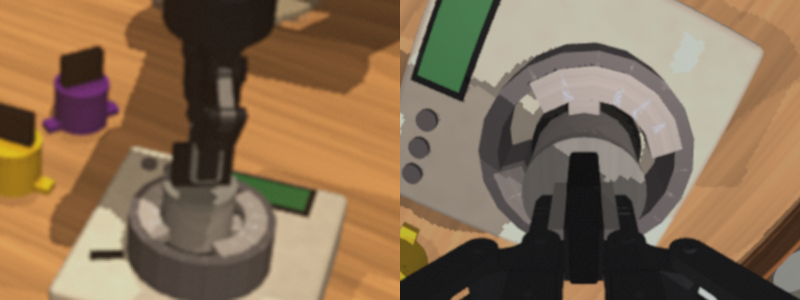

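The picture shows the cell deep in the collar, with its lug running under the bright tab (585,100) and the bar turned towards the rib. I'll release it.

```bash
python3 -m pendant '[[0.4,0,0,0,0,0,0],[0.7,0,0,0,0,0,0],[1,0,0,0,0,0,0],[1,0,0,0,0,0,0],[1,0,0,0,0,0,0]]' 20
python3 -m pendant '[[1,0,0,-0.01,0,0,0],[1,0,0,-0.04,0,0,0],[1,0,0,-0.09,0,0,0],[1,0,0,-0.12,0,0,0],[1,0.06,0,-0.12,0,0,0]]'
python3 - <<'E'
from h import *
from fit import fit
im=env.get_image("wrist");s=env.get_image("scene")["image"]
for d in env.tip_of("wrist","cell_mid"):print(round(d["conf"],2),np.round(d["centre"]),at(im,*d["centre"],.124,True).round(4))
f=lambda i,x,y,w:cv2.resize(i[y:y+w*3//4,x:x+w],(400,300),interpolation=cv2.INTER_CUBIC)
cv2.imwrite("pics/m5.png",np.hstack([f(s,310,190,200),f(im["image"],140,100,380)]))
fit("wrist",(.53,.2355))
E
```

```text
time_s: 11.82
position: [0.5302, 0.2357, 0.1538]
tool_rot: [[-0.597, 0.802, -0.0], [0.802, 0.597, 0.0], [0.0, -0.0, -1.0]]
ft_force: [-0.3, -0.8, 0.8]
grip_width: 0.0857
gripper_force: 0.0
time_s: 12.45
position: [0.4964, 0.2827, 0.2768]
tool_rot: [[-0.593, 0.805, 0.006], [0.805, 0.593, 0.001], [-0.002, 0.005, -1.0]]
ft_force: [-0.3, 1.1, 0.6]
grip_width: 0.0857
gripper_force: 0.0
0.97 [ 20. 390.] [ 0.3122 -0.1301  0.124 ]
0.93 [ 99. 310.] [0.3788 0.092  0.124 ]
0.92 [312. 292.] [0.5297 0.2339 0.124 ]
wrist 0.055 323.0 [0.5297 0.2374]
wrist 0.045 163.0 [0.5292 0.2402]
rib 373 [0.574  0.1762] 126.6 from centre -53.5
```

View pics/m5.png

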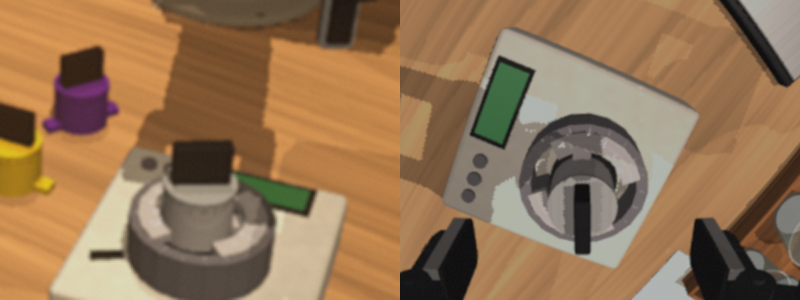

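The picture shows the cell upright and low in the collar, with its bar (203,162 left half) parallel to the rib (107,255). The gripper is clear of it.

```bash
python3 -c "
from rig import env
print(env.close_job())"
```

```text
the job is handed in; nothing more can be done
None
```

The lugged sample cell is in the meter's collar, turned clockwise so its bar lines up with the black mark, and let go. The arm never went near the plain can. I handed the job in at about 12.5 s; `env.close_job()` returned no verdict, so the result rests on my last pictures and position readings.

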